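# Offer the mixing slab over the end of the ledge

## Robot

A 7-joint arm with a two-finger parallel gripper is mounted at the origin on the work surface. World frame = base frame: x ahead of the robot, y to its left, z up, the work surface at z = 0. Lengths are in m, angles in rad, forces in N, time in s.
With the tool pointing down it reaches from about 0.4 to 0.875 m from the base axis. Payload 6.5 kg.
Tool frame: the origin (TCP) lies on the front face of the gripper's body, between the roots of the fingers; the fingertips stand 73 mm ahead of it and the grasp point (between the pads) lies 54 mm ahead of it; z points along the fingers, y is the line along which they close (so a half turn about z gives the same grasp; the last joint's range is limited). The gripper opens to 85 mm and grips with 20 to 120 N. Pads are 22 mm wide; open, the fingers measure 114 mm over their backs; the gripper's body (76 mm by 85 mm) begins 54 mm behind the grasp point. The pads swing forward as they close: fully open they stand 13 mm farther back than shut.
Start: joints at [1.265, 0.536, -0.004, 1.538, 0.003, 1.067, -0.071], TCP at [0.154, -0.631, 0.304] pointing down, gripper open.
Joint ranges: [-2.7, 2.7], [-0.37, 2.16], [-1.27, 1.26], [0.24, 2.4], [-1.31, 4.45], [0.19, 1.91], [-2.76, 2.76]. Speed limits (rad/s): [2.39, 2.39, 3.14, 3.14, 3.14, 3.14, 3.14].

## Interface

Orientations are given as a unit quaternion [x, y, z, w].
In Python, from rig import get_state, grab_frame, calibration, finish_job gives the robot as it stands.
- The arm moves only by the tool carry_out, never from a script. Its argument "series" is a list of rows, each a list of 7 numbers: the opening, from 0 (shut) to 1 (fully open), then the shift along the world's x, y, z in m, then the turn, a rotation vector about the world's x, y, z in degrees. In form: [[gripper, dx, dy, dz, wx, wy, wz], ...]. A call has 1 to 10 rows; each row is the pose to reach, as a shift and turn from the pose commanded when the call began; what a row does not reach only later rows make up. A row lasts 1/8 s, in which the tool goes at most 62.5 mm and 10.7 degrees, less where a joint would pass 70% of its speed; a pose out of reach is approached as far as the arm can. A call with a gripper value outside its range is refused whole. The fingers move at their own pace and stop on an object; "squeeze" is the grip in N (left out, the last holds). Time passes only in rows, so rows that repeat a pose let the fingers close. It gives the time, the measured TCP pose, the force, the opening and the grip force at its end, in the units of the state.
- get_state(): the state, without advancing time (a new reading comes with each control period).
- grab_frame(name): name is "side" or "top" or "wrist"; returns (picture, depth): 384x512x3 uint8, blue, green, red; 384x512 float32, m along the optical axis (not along the pixel's ray), 0 where there is no reading.
- calibration(name): a dict with "fx", "fy", "cx", "cy" (pixels), "R" (3x3) and "t" (3): a world point X has camera coordinates R X + t. Camera axes: x right, y down, z forward; pixel columns grow to the right and rows downward; lengths in m; the calibration is good to about 2 mm. A picture is of the moment at which its call begins: read the wrist's pose just before it. calibration takes no time and is no camera call; for the wrist camera it gives the pose at the moment of the call.
- finish_job(): hands the job in; it is judged then, once.
The state is a dict: "time": time; "joint_pos": joint angles; "qd": joint speeds; "joint_torque": joint torques, N m; "position": TCP position; "orientation": TCP orientation; "ft_force": force on the tool from outside, world axes, zero at the start; "torque": the same for the moment, N m; "opening": finger opening in m; "grip_force": force on a finger pad.
Only numpy, scipy, OpenCV 4.12 (cv2) and the standard library are available. Lean on these libraries where they do the work, as an engineer would, in place of code of your own. Each camera call takes 0.05 s, during which the arm holds its last target. There are 200 camera calls.

## Task

The thin porcelain mixing slab lies flat on the wooden ledge, where nobody can get a finger under it. Push it along the ledge with the fingertips, without gripping or lifting it, until about a third of its length sticks out over the end where the stone jaw model with the horseshoe of teeth stands. Leave it lying flat and square to the ledge, not sticking out over the ledge's front, and do not disturb anything else on the bench.

Things in the scene. Friction and masses are not known exactly. Their poses are not given: they have to be found in the camera images.
- slab: Loose mixing slab: flat white porcelain rectangle, 90 (its x) x 140 (its y) x 7 mm thick, 0.15 to 0.3 kg, three round wells marked in a row on top; slides with ordinary friction. Origin at the centre of its underside; z up. It starts flat on the ledge, its y axis within 9 degrees of the ledge's y axis.
- ledge: Fixed wooden ledge: 160 (x) x 300 (y) mm board, 16 mm thick, on two cheeks; top 50 mm above the bench. Origin at its middle, at bench height. Both ends (y = +150, -150 mm) are open, no stops. Along the far edge a rail stands 14 mm above the top, inner face at x = +68 mm; the front edge, x = -80 mm, is open. Turned up to 15 degrees about z, the rail always away from the robot.
- jaw_model: Cream stone jaw model, loose on the bench: a block 58 x 66 x 18 mm with a horseshoe of teeth, 36 mm high in all. It stands 240 to 275 mm from the ledge's middle, beyond one end (either +y or -y of the ledge): the slab is to stick out over that end. Leave it where it is. Origin at the centre of its underside.
- jar: Loose bystander on the bench, to be left alone; origin at the centre of its underside. Screw-top jar, 56 mm across, 55 mm high, beyond the other end of the ledge.
- firing_tray: Loose bystander on the bench, to be left alone; origin at the centre of its underside. Round firing tray, 64 mm across and 12 mm thick with short pins, 26 mm high in all, in front of the ledge.
- brush: Loose bystander on the bench, to be left alone; origin at the centre of its underside. Brush, about 155 mm long, 9 mm thick, lying roughly parallel to the ledge in front of it.
- carver: Loose bystander on the bench, to be left alone; origin at the centre of its underside. Slim steel carving tool, about 175 mm long, 7 mm thick, lying in front of the ledge.
- cup: Loose bystander on the bench, to be left alone; origin at the centre of its underside. Small white cup, 60 mm across, 50 mm high, behind the ledge.
- die_block: Loose bystander on the bench, to be left alone; origin at the centre of its underside. Small stone block with three teeth, 30 x 42 mm, 37 mm high, behind the ledge.
- dropper: Loose bystander on the bench, to be left alone; origin at the centre of its underside. Small bottle, 36 mm across, 75 mm high, behind the ledge.
Mind the look-alikes: they are no part of the job. There is more than one size of the slab; the one meant has the size given above.

How it is judged:
By the outcome, as a careful person would: the job done as asked, in the order asked, and still so for the second after the job is handed in, with the robot touching nothing.
It also fails if it takes over 40 s, if anything falls off the work surface, if the arm or the gripper's body presses on something with over 40 N, if the wrist force passes 120 N, or if a joint passes its speed limit or range.

## Working session

There is one attempt and no reset: what is moved stays moved. The work goes in short steps, Python scripts to look and compute and a tool call to move; the robot and the scene stay as the last step left them, time stands still between calls to the robot, and variables do not carry over. Pictures are saved under pics/ and viewed, at most 10 in all, crops included, and the job is handed in when it is done.

Besides the shell and the picture viewer there is one more tool, called as name([rows], argument=value, ...), one row to a line, values as JSON. carry_out: Moves the arm, as the interface text tells. Its arguments: {"type":"object","properties":{"series":{"type":"array"},"squeeze":{"type":"number"}},"required":["series"]}

```bash
mkdir -p pics; python3 - <<'E'
from rig import *
import cv2,numpy as np
for n in("top","side"):
    p,d=grab_frame(n); cv2.imwrite(f"pics/{n}0.png",p); np.save(f"{n}0.npy",d)
    c=calibration(n); print(n,c)
print(get_state())
E
```

```text
top {'fx': 480.9282746746503, 'fy': 480.9282746746503, 'cx': 260.3380955667833, 'cy': 191.28255207866115, 'R': array([[ 0.02530934, -0.99967801, -0.00181979],
       [-0.99181036, -0.02488211, -0.12527204],
       [ 0.12518643,  0.00497544, -0.99212076]]), 't': array([0.03441565, 0.48860786, 1.18705215])}
side {'fx': 432.0843378027644, 'fy': 432.0843378027644, 'cx': 254.6496746734654, 'cy': 188.35452375574246, 'R': array([[ 0.98676466, -0.16201592,  0.00680853],
       [-0.07178746, -0.47410204, -0.8775385 ],
       [ 0.14540314,  0.86543521, -0.47945785]]), 't': array([-0.46512953,  0.11669682,  1.04007647])}
{'time': 0.1, 'joint_pos': array([ 1.26480653,  0.537092  , -0.00441873,  1.53876516,  0.0025839 ,
        1.06729903, -0.07119544]), 'qd': array([ 3.03308564e-04, -8.42276051e-04,  1.55639417e-03, -2.48673232e-03,
        9.05822715e-05, -1.03966297e-04, -1.72499623e-05]), 'joint_torque': array([ 4.00177945e-03, -5.84562206e+01,  1.05236840e+00, -2.59774143e+01,
        1.26129857e-02,  4.56355294e-03, -1.75108721e-05]), 'position': array([ 0.15425366, -0.63096619,  0.30310333]), 'orientation': array([ 9.92817839e-01,  1.19633326e-01, -1.48205471e-04, -7.64686084e-04]), 'ft_force': array([ 0.07867667,  0.92350521, -0.22030025]), 'torque': array([-0.03978458,  0.00449259,  0.00207641]), 'grip_force': 0.0, 'opening': 0.08569591848902429}
```

View pics/top0.png

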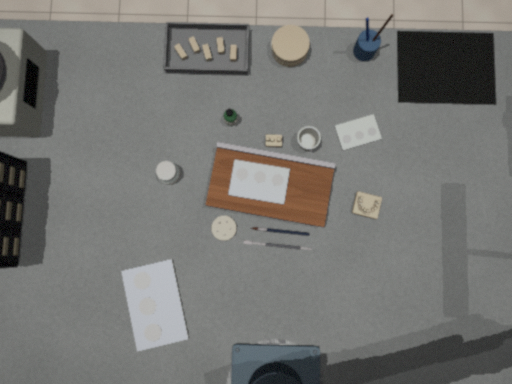

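View pics/side0.png

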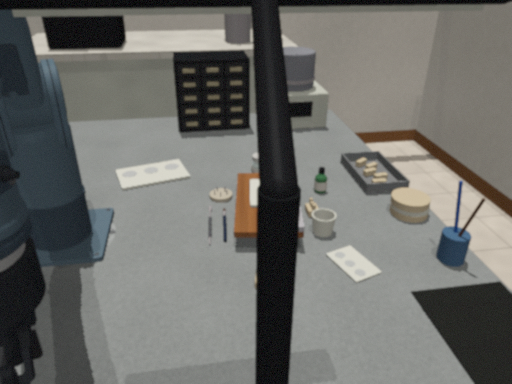

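The top view shows three slabs: a large one on the bench at (154,305), a small one at (359,132), and one on the wooden ledge at (260,181). The one on the ledge fits. The jaw model is at (368,205), beyond the ledge's right (-y) end, and the jar is at (167,172). I'll measure and check the ledge slab's size.

```bash
cat > h.py <<'E'
from rig import *
import cv2,numpy as np
def ray(c,uv,z):
    uv=np.atleast_2d(np.asarray(uv,float)); R,t=np.array(c["R"]),np.array(c["t"])
    o=-R.T@t; d=np.c_[(uv[:,0]-c["cx"])/c["fx"],(uv[:,1]-c["cy"])/c["fy"],np.ones(len(uv))]@R
    return o+d*((z-o[2])/d[:,2])[:,None]
def biggest(m,roi):
    x0,y0,x1,y1=roi; k=np.zeros_like(m); k[y0:y1,x0:x1]=m[y0:y1,x0:x1]
    cs,_=cv2.findContours(k,cv2.RETR_EXTERNAL,cv2.CHAIN_APPROX_NONE)
    return max(cs,key=cv2.contourArea)
def rect(c,cn,z):
    P=ray(c,cn[:,0,:],z)[:,:2]; (cx,cy),(w,h),a=cv2.minAreaRect((P*1000).astype(np.float32))
    b=cv2.boxPoints(((cx,cy),(w,h),a))
    e=[b[1]-b[0],b[2]-b[1]]; l=max(e,key=np.linalg.norm); l=l*np.sign(l[1])
    return np.array([cx,cy]),sorted((w,h)),np.degrees(np.arctan2(-l[0],l[1])),b
def scene(p,c,roi=(200,140,345,235)):
    hsv=cv2.cvtColor(p,cv2.COLOR_BGR2HSV)
    wood=((hsv[...,1]>110)&((hsv[...,0]<20)|(hsv[...,0]>170))&(hsv[...,2]>40)).astype(np.uint8)*255
    white=((hsv[...,1]<60)&(hsv[...,2]>175)).astype(np.uint8)*255
    white=cv2.morphologyEx(white,cv2.MORPH_OPEN,np.ones((5,5)))
    return biggest(wood,roi),biggest(white,roi)
E
python3 - <<'E'
from h import *
p=cv2.imread("pics/top0.png"); c=calibration("top"); d=np.load("top0.npy")
w,s=scene(p,c)
print("ledge",rect(c,w,.05)); print("slab",rect(c,s,.057))
def P(u,v): 
    R,t=c["R"],c["t"];z=d[v,u]; return R.T@(np.array([(u-c["cx"])/c["fx"]*z,(v-c["cy"])/c["fy"]*z,z])-t)
for n,uv in dict(slab=(260,178),ledge=(290,212),jaw=(368,205),jar=(167,170),tray=(224,228),brush=(285,232),carver=(280,245),cup=(309,138),die=(274,141),drop=(231,116),rail=(322,160),railL=(222,149)).items(): print(n,P(*uv).round(3))
cv2.drawContours(p,[w],-1,(0,255,0),1);cv2.drawContours(p,[s],-1,(255,0,0),1)
cv2.imwrite("pics/crop.png",cv2.resize(p[100:260,150:400],None,fx=3,fy=3,interpolation=cv2.INTER_NEAREST))
E
```

```text
ledge (array([497.62686157,  23.80101013]), [146.52474975585938, 296.97216796875], np.float32(-9.051266), array([[ 401.91718, -111.31062],
       [ 546.61743, -134.36162],
       [ 593.33655,  158.91264],
       [ 448.6363 ,  181.96364]], dtype=float32))
slab (array([509.63928223,  51.75037384]), [86.26707458496094, 136.12857055664062], np.float32(-8.171823), array([[457.26895 ,  -9.491722],
       [542.66003 , -21.753883],
       [562.00964 , 112.99247 ],
       [476.61853 , 125.25463 ]], dtype=float32))
slab [0.517 0.048 0.058]
ledge [ 0.435 -0.028  0.051]
jaw [ 0.461 -0.229  0.014]
jar [0.532 0.28  0.058]
tray [0.393 0.137 0.017]
brush [ 0.387 -0.019  0.007]
carver [ 0.354 -0.007  0.008]
cup [ 0.634 -0.077  0.006]
die [0.621 0.015 0.02 ]
drop [0.673 0.125 0.062]
rail [ 0.578 -0.112  0.001]
railL [0.59  0.146 0.049]
```

View pics/crop.png

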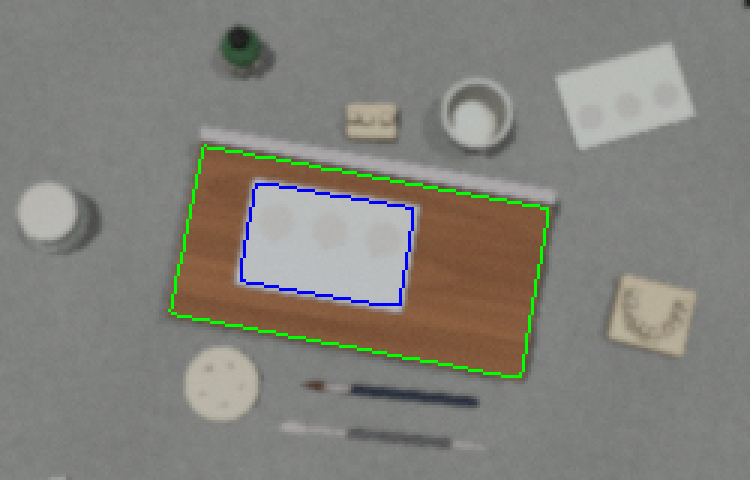

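The crop confirms it. The ledge slab measures about 90 x 140 mm (86 x 136 mm before edge-pixel shrink). The ledge is turned by -9.05°, and the slab centre is at ledge coordinates (+1.5, +29.5) mm. It has to move about 156 mm toward ledge -y. I'll push its +y end with two half-open fingertips.

carry_out([
  [0.5, 0.043, 0.038, 0, 0, 0, 6.7],
  [0.5, 0.085, 0.076, 0, 0, 0, 13.4],
  [0.5, 0.128, 0.114, 0, 0, 0, 20.1],
  [0.5, 0.17, 0.152, 0, 0, 0, 26.8],
  [0.5, 0.213, 0.19, 0, 0, 0, 33.5],
  [0.5, 0.256, 0.229, 0, 0, 0, 40.2],
  [0.5, 0.298, 0.267, 0, 0, 0, 47],
  [0.5, 0.341, 0.305, 0, 0, 0, 53.7],
  [0.5, 0.383, 0.343, 0, 0, 0, 60.4],
  [0.5, 0.426, 0.381, 0, 0, 0, 67.1],
])

```text
time: 1.35
position: [0.5813, -0.2492, 0.3036]
orientation: [0.76, 0.65, -0.0, -0.0]
ft_force: [-0.0, -1.4, -0.4]
opening: 0.0429
grip_force: 0.0
```

carry_out([
  [0.5, -0.007, 0.05, 0, 0, 0, 0],
  [0.5, -0.014, 0.1, 0, 0, 0, 0],
  [0.5, -0.021, 0.15, 0, 0, 0, 0],
  [0.5, -0.028, 0.2, 0, 0, 0, 0],
  [0.5, -0.035, 0.25, 0, 0, 0, 0],
  [0.5, -0.042, 0.3, 0, 0, 0, 0],
  [0.5, -0.049, 0.35, 0, 0, 0, 0],
  [0.5, -0.055, 0.399, 0, 0, 0, 0],
  [0.5, -0.055, 0.399, 0, 0, 0, 0],
  [0.5, -0.055, 0.399, 0, 0, 0, 0],
])

```text
time: 2.6
position: [0.5253, 0.148, 0.3035]
orientation: [0.761, 0.648, -0.001, 0.0]
ft_force: [0.5, -0.7, -0.0]
opening: 0.043
grip_force: 0.0
```

```bash
python3 - <<'E'
from h import *
s=get_state(); print(s["time"],s["position"],s["orientation"],s["opening"],s["joint_pos"].round(2),s["ft_force"])
c=calibration("wrist");p,d=grab_frame("wrist"); cv2.imwrite("pics/wrist1.png",p); print(c)
E
```

```text
2.6 [0.52532403 0.14797579 0.30352803] [ 7.61326691e-01  6.48368229e-01 -5.37469874e-04  1.40586906e-04] 0.04302961002490954 [ 0.05  0.41 -0.52  1.79  0.24  1.   -0.72] [ 0.4630251  -0.70907169 -0.04337327]
{'fx': 306.53725900502934, 'fy': 306.53725900502934, 'cx': 257.2254122775298, 'cy': 190.25766974541258, 'R': array([[ 0.98746261, -0.157849  , -0.00113154],
       [-0.14889438, -0.93377748,  0.32540756],
       [-0.05242186, -0.32115932, -0.94557318]]), 't': array([-0.49535945,  0.17316995,  0.45542908])}
```

View pics/wrist1.png

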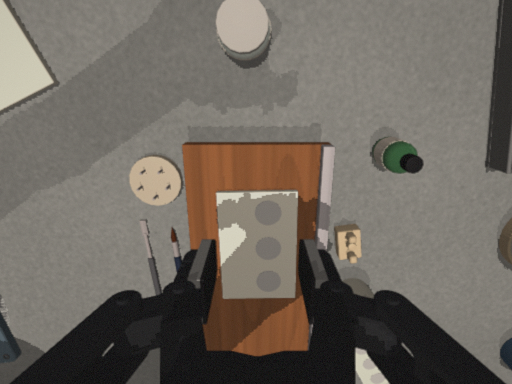

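The wrist view shows the slab's +y edge at (217,192)-(298,190) and its other end at (223,299)-(297,297). The ledge's +y end edge runs from (184,143) to (322,143).

```bash
python3 - <<'E'
from h import *
c=calibration("wrist"); a=np.radians(-9.05); ex=np.array([np.cos(a),np.sin(a)]); ey=np.array([-ex[1],ex[0]]); O=np.array([.5035,.0229])
for n,uv,z in (("slab",[(217,192),(298,190),(297,297),(223,299)],.057),("ledge",[(184,143),(322,143)],.05)):
    P=ray(c,uv,z)[:,:2]; print(n,(P*1000).round(1).tolist(),[((q-O)@ex*1000).round(1) for q in P],[((q-O)@ey*1000).round(1) for q in P])
q=np.array([.5253,.148]);print((q-O)@ex,(q-O)@ey)
E
```

```text
slab [[477.6, 126.4], [565.5, 114.6], [547.9, -24.8], [456.6, -13.1]] [np.float64(-41.8), np.float64(46.8), np.float64(51.3), np.float64(-40.7)] [np.float64(98.2), np.float64(100.4), np.float64(-40.1), np.float64(-43.0)]
ledge [[452.8, 183.7], [597.3, 160.5]] [np.float64(-75.4), np.float64(71.0)] [np.float64(150.9), np.float64(150.6)]
0.001850851215789447 0.12697174626576185
```

carry_out([
  [0.5, 0, 0, -0.05, 0, 0, 0],
  [0.5, 0, 0, -0.1, 0, 0, 0],
  [0.5, 0, 0, -0.14, 0, 0, 0],
  [0.5, 0, 0, -0.165, 0, 0, 0],
  [0.5, 0, 0, -0.17, 0, 0, 0],
  [0.5, 0, 0, -0.172, 0, 0, 0],
  [0.5, 0, 0, -0.174, 0, 0, 0],
  [0.5, 0, 0, -0.174, 0, 0, 0],
])

```text
time: 3.65
position: [0.5258, 0.1486, 0.1306]
orientation: [0.761, 0.648, 0.001, 0.0]
ft_force: [0.5, -0.1, -0.3]
opening: 0.043
grip_force: 0.0
```

carry_out([
  [0.5, 0, 0, -0.001, 0, 0, 0],
  [0.5, 0, 0, -0.002, 0, 0, 0],
  [0.5, 0, 0, -0.002, 0, 0, 0],
])

```text
time: 4.03
position: [0.5253, 0.1486, 0.1279]
orientation: [0.761, 0.648, -0.0, 0.0]
ft_force: [-0.8, -0.1, -0.4]
opening: 0.0424
grip_force: 0.0
```

carry_out([
  [0.5, 0, 0, -0.001, 0, 0, 0],
  [0.5, 0, 0, -0.002, 0, 0, 0],
  [0.5, 0, 0, -0.002, 0, 0, 0],
])

```text
time: 4.4
position: [0.5253, 0.1485, 0.1258]
orientation: [0.761, 0.648, -0.0, -0.0]
ft_force: [-0.9, -0.6, -0.2]
opening: 0.0423
grip_force: 0.0
```

carry_out([
  [0.5, 0, 0, -0.001, 0, 0, 0],
  [0.5, 0, 0, -0.002, 0, 0, 0],
  [0.5, 0, 0, -0.002, 0, 0, 0],
])

```text
time: 4.78
position: [0.5253, 0.1486, 0.1238]
orientation: [0.761, 0.648, -0.0, -0.0]
ft_force: [0.3, -0.6, 0.6]
opening: 0.0428
grip_force: 0.0
```

carry_out([
  [0.5, 0, 0, -0.001, 0, 0, 0],
  [0.5, 0, 0, -0.002, 0, 0, 0],
  [0.5, 0, 0, -0.002, 0, 0, 0],
])

```text
time: 5.15
position: [0.5253, 0.1486, 0.1218]
orientation: [0.761, 0.648, -0.0, -0.0]
ft_force: [0.3, -0.2, 0.5]
opening: 0.043
grip_force: 0.0
```

carry_out([
  [0.5, 0, 0, -0.001, 0, 0, 0],
  [0.5, 0, 0, -0.002, 0, 0, 0],
  [0.5, 0, 0, -0.002, 0, 0, 0],
])

```text
time: 5.52
position: [0.5254, 0.1487, 0.1208]
orientation: [0.761, 0.648, -0.0, 0.0]
ft_force: [-3.1, -1.3, 10.5]
opening: 0.0429
grip_force: 5.5
```

carry_out([
  [0.5, 0, 0, -0.001, 0, 0, 0],
  [0.5, 0, 0, -0.0015, 0, 0, 0],
  [0.5, 0, 0, -0.0015, 0, 0, 0],
])

```text
time: 5.9
position: [0.5255, 0.1487, 0.1207]
orientation: [0.761, 0.648, -0.0, 0.001]
ft_force: [-7.6, -3.8, 27.2]
opening: 0.043
grip_force: 13.7
```

carry_out([
  [0.5, 0, 0, 0.005, 0, 0, 0],
  [0.5, 0, 0, 0.005, 0, 0, 0],
  [0.5, -0.0013, -0.008, 0.005, 0, 0, 0],
  [0.5, -0.0022, -0.014, 0.005, 0, 0, 0],
  [0.5, -0.0031, -0.02, 0.005, 0, 0, 0],
  [0.5, -0.0041, -0.026, 0.005, 0, 0, 0],
  [0.5, -0.005, -0.032, 0.005, 0, 0, 0],
  [0.5, -0.006, -0.038, 0.005, 0, 0, 0],
  [0.5, -0.0069, -0.044, 0.005, 0, 0, 0],
  [0.5, -0.0069, -0.044, 0.005, 0, 0, 0],
])

```text
time: 7.15
position: [0.5184, 0.1037, 0.1234]
orientation: [0.762, 0.648, -0.0, 0.0]
ft_force: [-0.9, 0.5, -0.3]
opening: 0.0429
grip_force: 0.0
```

```bash
python3 - <<'E'
from h import *
c=calibration("wrist");p,d=grab_frame("wrist"); t,_=grab_frame("top"); cv2.imwrite("pics/w2.png",np.hstack([p[100:384,100:420],cv2.resize(t[130:240,190:350],None,fx=2.4,fy=2.4)[:264].copy() if 0 else cv2.resize(t[130:240,190:350],(413,284))]))
E
```

```text
(no output)
```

View pics/w2.png

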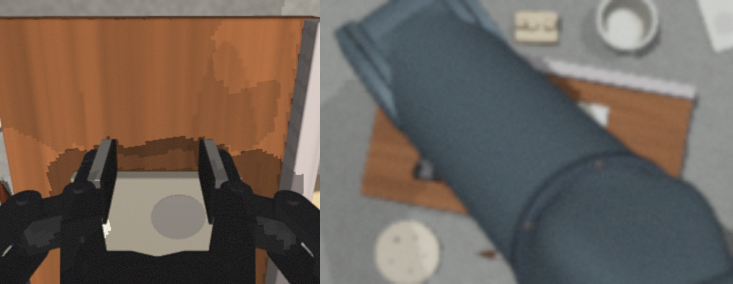

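The left crop is the wrist view. The slab's +y edge lies at about row 272 in full-image pixels, between the fingers and level with their front faces. I'll compute where that is.

```bash
cat > m.py <<'E'
from h import *
a=np.radians(-9.05); ex=np.array([np.cos(a),np.sin(a)]); ey=np.array([-ex[1],ex[0]]); O=np.array([.5035,.0229])
def led(P): P=np.atleast_2d(P)[:,:2]-O; return np.c_[P@ex,P@ey]*1000
E
python3 - <<'E'
from m import *
c=calibration("wrist"); s=get_state()
print(led(ray(c,[(216,272),(305,273)],.057)),led(s["position"]))
print(led(ray(c,[(100,117),(300,117)],.05)))
E
```

```text
[[-19.11036384  73.85428853]
 [ 27.11689653  73.23392624]] [[ 2.01380721 82.82279532]]
[[-69.69949972 151.83779299]
 [ 21.93730928 151.77484941]]
```

The slab has moved squarely with the fingers. Its end is about 10 mm ahead of the TCP, so about 129 mm of travel remains.

carry_out([
  [0.5, -0.0008, -0.005, 0, 0, 0, 0],
  [0.5, -0.002, -0.0128, 0, 0, 0, 0],
  [0.5, -0.0033, -0.0207, 0, 0, 0, 0],
  [0.5, -0.0046, -0.0286, 0, 0, 0, 0],
  [0.5, -0.0058, -0.0365, 0, 0, 0, 0],
  [0.5, -0.0071, -0.0444, 0, 0, 0, 0],
  [0.5, -0.0083, -0.0523, 0, 0, 0, 0],
  [0.5, -0.0096, -0.06, 0, 0, 0, 0],
  [0.5, -0.0102, -0.064, 0, 0, 0, 0],
  [0.5, -0.0102, -0.064, 0, 0, 0, 0],
])

```text
time: 8.5
position: [0.508, 0.0397, 0.1232]
orientation: [0.762, 0.648, -0.001, 0.0]
ft_force: [-0.5, -0.3, 0.4]
opening: 0.0426
grip_force: 0.0
```

carry_out([
  [0.5, -0.0008, -0.005, 0, 0, 0, 0],
  [0.5, -0.0019, -0.012, 0, 0, 0, 0],
  [0.5, -0.0032, -0.02, 0, 0, 0, 0],
  [0.5, -0.0045, -0.028, 0, 0, 0, 0],
  [0.5, -0.0057, -0.036, 0, 0, 0, 0],
  [0.5, -0.0067, -0.042, 0, 0, 0, 0],
  [0.5, -0.0073, -0.046, 0, 0, 0, 0],
  [0.5, -0.0073, -0.046, 0, 0, 0, 0],
])

```text
time: 9.5
position: [0.5009, -0.0059, 0.1234]
orientation: [0.761, 0.648, -0.0, 0.0]
ft_force: [-0.2, 0.4, -0.1]
opening: 0.0428
grip_force: 0.0
```

```bash
python3 - <<'E'
from m import *
c=calibration("wrist"); s=get_state(); p,d=grab_frame("wrist"); t,_=grab_frame("top")
cv2.imwrite("pics/w3.png",np.hstack([p[100:384,100:420],cv2.resize(t[130:240,190:350],(413,284))]))
print(led(s["position"]),s["position"],s["ft_force"])
print(led(ray(c,[(216,272),(305,273)],.057)))
E
```

```text
[[  1.9958226  -28.85373198]] [ 0.50093239 -0.00590848  0.12342068] [-0.17780511  0.4486578  -0.05292099]
[[-19.1356491  -37.78699093]
 [ 27.08070137 -38.41715118]]
```

View pics/w3.png

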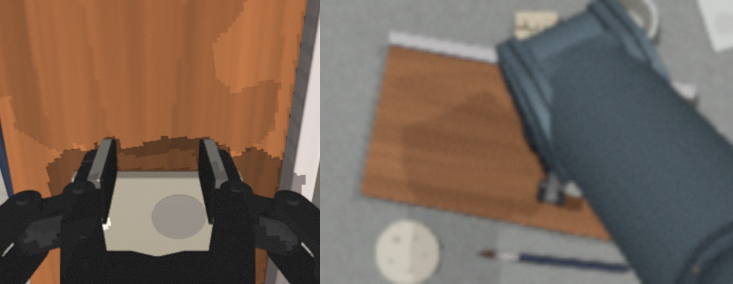

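The slab edge is unchanged relative to the fingers at row 272, and it reads about -39 mm. I'll push 17 mm more, back off, lift and check from the top.

carry_out([
  [0.5, -0.0008, -0.005, 0, 0, 0, 0],
  [0.5, -0.0017, -0.0105, 0, 0, 0, 0],
  [0.5, -0.0024, -0.015, 0, 0, 0, 0],
  [0.5, -0.0027, -0.017, 0, 0, 0, 0],
  [0.5, -0.0027, -0.017, 0, 0, 0, 0],
  [0.5, -0.0019, -0.012, 0, 0, 0, 0],
  [0.5, 0.0005, 0.003, 0, 0, 0, 0],
  [0.5, 0.0005, 0.003, 0.03, 0, 0, 0],
  [0.5, 0.0005, 0.003, 0.09, 0, 0, 0],
  [0.5, 0.0005, 0.003, 0.15, 0, 0, 0],
])

```text
time: 10.85
position: [0.5011, -0.0011, 0.2749]
orientation: [0.761, 0.649, -0.0, -0.001]
ft_force: [0.4, 0.2, -0.1]
opening: 0.0426
grip_force: 0.0
```

carry_out([
  [0.5, 0, 0.05, 0.05, 0, 0, 0],
  [0.5, 0, 0.1, 0.05, 0, 0, 0],
  [0.5, 0, 0.15, 0.05, 0, 0, 0],
  [0.5, 0, 0.2, 0.05, 0, 0, 0],
  [0.5, 0, 0.25, 0.05, 0, 0, 0],
  [0.5, 0, 0.3, 0.05, 0, 0, 0],
  [0.5, 0, 0.35, 0.05, 0, 0, 0],
  [0.5, 0, 0.35, 0.05, 0, 0, 0],
])

```text
time: 11.85
position: [0.4985, 0.3535, 0.3234]
orientation: [0.759, 0.651, 0.001, -0.002]
ft_force: [-0.7, -1.1, -0.0]
opening: 0.0427
grip_force: 0.0
```

```bash
python3 - <<'E'
from m import *
c=calibration("top"); t,d=grab_frame("top"); print(get_state()["time"],get_state()["ft_force"])
R0=(200,140,353,235)
w,s=scene(t,c,R0)
r=rect(c,s,.057); print(r, led(r[0]/1000),led(r[3]/1000))
r=rect(c,w,.05);print(r)
cv2.drawContours(t,[s],-1,(255,0,0),1)
cv2.imwrite("pics/t4.png",cv2.resize(t[90:260,140:400],None,fx=3,fy=3,interpolation=cv2.INTER_NEAREST))
E
```

```text
11.9 [ 0.16238051 -0.77139457 -0.51602128]
(array([ 484.31347656, -103.8762207 ]), [90.57174682617188, 139.34860229492188], np.float32(-9.063563), array([[ 428.61722 , -165.54669 ],
       [ 518.05817 , -179.81447 ],
       [ 540.00977 ,  -42.20575 ],
       [ 450.5688  ,  -27.937973]], dtype=float32)) [[   0.99375471 -128.21601019]] [[ -44.30863734 -197.87958529]
 [  46.26319437 -197.90102313]
 [  46.29613914  -58.55243123]
 [ -44.27566167  -58.5309979 ]]
(array([497.34686279,  23.85797119]), [147.0956573486328, 296.9966735839844], np.float32(-9.0513), array([[ 401.35327 , -111.220795],
       [ 546.6173  , -134.3617  ],
       [ 593.34045 ,  158.93674 ],
       [ 448.07642 ,  182.07764 ]], dtype=float32))
```

View pics/t4.png

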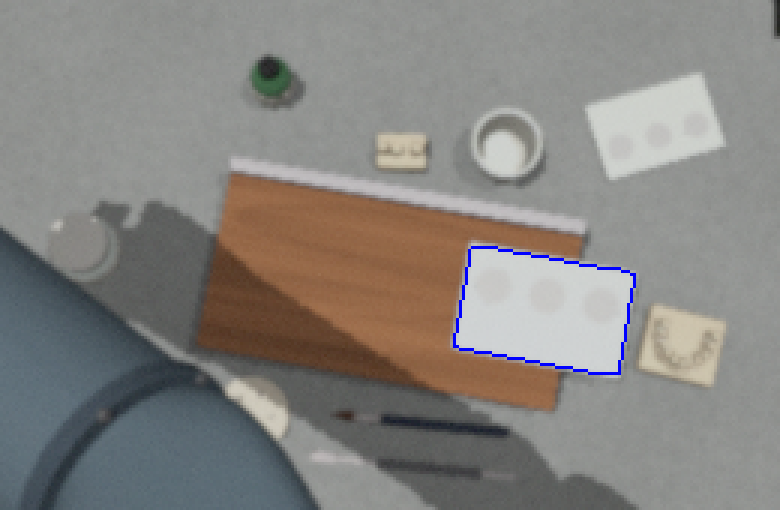

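The slab, at crop (545,310), overhangs the -y end by about 48 mm, a third of its length. It is square to the ledge (-9.06° against -9.05°), flat, and inside the front edge. The jaw and the bystanders visible in this view have not moved, and the robot is clear.

```bash
python3 -c "from rig import *; print(finish_job())"
```

```text
the job is handed in; nothing more can be done
None
```

The slab was pushed along the ledge and handed in lying flat and square to it, with about 48 mm (a third of its length) sticking out over the jaw-model end and nothing else seen to have moved.

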